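# Slide the chopping board home under the spice stand

## Robot

A 6-joint arm with a two-finger parallel gripper is mounted at the origin on a cart in front of the work surface, level with it; the furniture and walls round the work are solid. World frame = base frame: x ahead of the robot, y to its left, z up, the work surface at z = 0. Lengths are in mm, angles in rad, forces in N, time in s.
With the tool pointing down it reaches from about 350 to 775 mm from the base axis. Payload 7.3 kg.
Tool frame: the origin (TCP) lies midway between the tips of the shut fingers; the grasp point (between the pads) lies bot.tcp_to_grasp behind it (bot.tcp_to_grasp is the distance from the TCP to the grasp point, in mm); z points along the fingers, y is the direction in which the jaws open and shut (so a half turn about z gives the same grasp; the last joint's range is limited). The gripper opens to 92 mm and grips with 3 to 60 N. Pads are 19 mm wide; open, the fingers measure 130 mm over their backs; the gripper's body (75 mm by 190 mm) begins 47 mm behind the grasp point.
Start: joints at [1.052, 0.342, 1.524, -0, 1.275, -0.146], TCP at [191.206, 488.966, 198.741] pointing down, gripper open.
Joint ranges: [-2.53, 2.53], [-0.77, 2.02], [0.04, 2.7], [-1, 4.14], [0.28, 2.66], [-3.11, 3.11]. Speed limits (rad/s): [2.57, 2.57, 3.14, 3.14, 3.14, 3.14].

## Interface

Orientations are given as [roll, pitch, yaw] about the fixed x, y, z axes, in that order (R = Rz(yaw) Ry(pitch) Rx(roll)).
In Python, from plant import bot gives the robot as it stands.
- The arm moves only by the shell command python3 -m inch 'ROWS'. ROWS is JSON, one flat list of numbers, 7 for each row, row after row: the shift along the world's x, y, z in cm, then the turn, a rotation vector about the world's x, y, z in degrees, then the gripper command: -1 is shut, 1 is fully open, values between are in proportion. In form: [tx, ty, tz, ax, ay, az, fingers, tx, ty, tz, ax, ay, az, fingers, ...]. A call has exactly 5 rows; each row is the pose to reach, as a shift and turn from the pose measured when the call began; what a row does not reach only later rows make up. A row lasts 1/10 s, in which the tool goes at most 50 mm and 8.59 degrees, less where a joint would pass 70% of its speed; a pose out of reach is approached as far as the arm can. A call with a gripper value outside its range is refused whole. The fingers move at their own pace and stop on an object; the grip force is fixed at half the most. Time passes only in rows, so rows that repeat a pose let the fingers close, or fill a call up. It gives the time, the measured TCP pose, the force and the opening at its end, in the units of the state.
- bot.get_obs(): the state, without advancing time (a new reading comes with each control period).
- bot.capture(name): name is "side" or "top" or "wrist"; returns the picture (400x640x3 uint8, red, green, blue); there is no depth.
- bot.calibration(name): a dict with "fx", "fy", "cx", "cy" (pixels), "k1" (the pictures are not rectified: a ray, as slopes to the right and down, at radius r is drawn at 1 + k1 r^2 times it, then the intrinsics apply), "cam_to_world" (4x4, takes a point from camera to world coordinates). Camera axes: x right, y down, z forward; pixel columns grow to the right and rows downward; lengths in mm; the calibration is good to about 2 mm. A picture is of the moment at which its call begins: read the wrist's pose just before it. calibration takes no time and is no camera call; for the wrist camera it gives the pose at the moment of the call.
- bot.close_job(): hands the job in, once; it reports no verdict.
The state is a dict: "time": time; "joint_positions": joint angles; "dq": joint speeds; "tau": joint torques, N m; "tool_pos": TCP position; "tcp_rot": TCP orientation; "contact_force": force on the tool from outside, world axes, zero at the start; "moment": the same for the moment, N m; "grip_width": finger opening in mm.
Only numpy, scipy, OpenCV 4.12 (cv2) and the standard library are available. Lean on these libraries where they do the work, as an engineer would, in place of code of your own. Each camera call takes 0.05 s, during which the arm holds its last target.

## Task

Put the chopping board away: push it flat along the counter, front end first, into the slot under the little spice stand until it is fully home against the stop inside and the stand's spring catch has snapped into the nick in the board's side; the stop is set differently each time, so go by feel. The stand is loose: do not shove it along (a few millimetres do no harm) or tip over the things standing on it, and leave the tumbler where it is.

Things in the scene. Friction and masses are not known exactly. Their poses are not given: they have to be found in the camera images.
- board: Pale wooden chopping board lying flat, 170 long (x) x 120 wide (y) x 18 thick, 0.25 to 0.5 kg. Origin: centre of the underside. +x: front end, corners bevelled (4 mm along x, 2 along y). -x: tail, with a dark round eye mark; its end face is flat over 110 mm. Each long side is straight but for a nick 20 long, 5 deep, centred 54 mm ahead of the origin.
- board_front (a point): Middle of the board's front end face, 9 mm above its underside (85 mm ahead of the origin).
- board_tail (a point): Middle of the board's tail end face, 9 mm above its underside (85 mm behind the origin).
- stand: Dark low wooden spice stand, loose, 3 kg (slides at 14 to 26 N): 130 deep (x) x 171 wide (y) x 38 high. Origin: centre of the underside. Slot below its top, open at -x, no floor: 122.5 wide, 22 high, along x, centred at y = 0, mouth square-edged. A stop hidden inside ends it 92 to 116 mm from the mouth. Board home: origin at x -58 to -34 mm, y 0, +x along the stand's +x, 54 to 78 mm of tail out.
- slot_mouth (a point): Middle of the slot's mouth (65 mm before the stand's origin, 11 mm up).
- catch (a joint): Spring catch in the +y rail, 31 mm before the stop: round nose (radius 10) standing 4 mm into the slot, plunger button outside. Value: metres pressed back: 0 = out (no board there, or nose in the board's nick), 0.0015 to 0.004 while the board's plain side passes. Spring: 5.5 N at 0, 0.5 N more per mm; a push under 12 N takes the board past it, then it meets the hard stop.
- honey_jar: Small lidded glass jar, 65 across x 86 high, standing on the stand. Origin: centre of the underside.
- salt_shaker: Small salt shaker, 44 across x 90 high, standing on the stand. Origin: centre of the underside.
- tumbler: Clear drinking glass, 81 across x 92 high, standing on the counter beyond the stand. Origin: centre of the underside.
Not all that is in view belongs to the job. What is shaped like the honey_jar but blue or purple is not meant.

How it is judged:
By the outcome, as a careful person would: the job done as asked, in the order asked, and still so for the second after the job is handed in, with the robot touching nothing.
It also fails if it takes over 64 s, if anything falls off the work surface, if the arm or the gripper's body presses on something with over 40 N, if the wrist force passes 120 N, or if a joint passes its speed limit or range.

## Working session

There is one attempt and no reset: what is moved stays moved. The work goes in short steps, Python scripts to look and compute and a shell command to move; the robot and the scene stay as the last step left them, time stands still between calls to the robot, and variables do not carry over. Pictures are saved under pics/ and viewed, and the job is handed in when it is done.

```bash
mkdir -p pics; ls; python3 - <<'E'
from plant import bot
import cv2
print(bot.get_obs(), bot.tcp_to_grasp)
for n in ["side","top","wrist"]:
    c=bot.calibration(n); print(n,c)
    im=bot.capture(n); cv2.imwrite(f"pics/{n}0.png",im[:,:,::-1])
E
```

```text
pics
{'time': 0.0, 'joint_positions': array([ 1.05201143e+00,  3.42740995e-01,  1.52504723e+00,  3.60648012e-06,
        1.27541454e+00, -1.45996973e-01]), 'dq': array([ 1.47704837e-04, -2.24450874e-04, -6.36225986e-04,  8.30220983e-04,
       -9.14935687e-05, -2.93710541e-04]), 'tau': array([ 4.14915803e-04, -4.31251752e+01, -2.44209212e+01,  7.19240773e-02,
        5.60950523e-02, -1.06978807e-04]), 'tool_pos': array([190.95254204, 488.53628358, 198.0249843 ]), 'tcp_rot': array([-3.14000016e+00, -2.37650433e-04,  2.76880349e+00]), 'contact_force': array([0.33262373, 0.28237108, 0.33040959]), 'moment': array([ 0.01887339, -0.00394975, -0.04876213]), 'grip_width': 92.09571877394835} 18.8
side {'fx': 462.11597221258484, 'fy': 462.11597221258484, 'cx': 317.53381073943893, 'cy': 197.52943160786927, 'k1': -0.008940278289671566, 'cam_to_world': array([[-9.55866427e-01,  2.12470538e-01, -2.02917826e-01,
         7.41095184e+02],
       [ 2.93480473e-01,  7.22787498e-01, -6.25657610e-01,
         5.78413332e+02],
       [ 1.37326587e-02, -6.57597523e-01, -7.53244258e-01,
         7.46730874
[... 384 characters left out ...]
-02,
        -1.53051745e+01],
       [-1.46430296e-02, -1.57646145e-01, -9.87387095e-01,
         8.82207660e+02],
       [ 0.00000000e+00,  0.00000000e+00,  0.00000000e+00,
         1.00000000e+00]])}
wrist {'fx': 333.41084710326965, 'fy': 333.41084710326965, 'cx': 317.91075952775145, 'cy': 198.61988508352988, 'k1': -0.013343050629133732, 'cam_to_world': array([[ 3.62455132e-01,  8.92349559e-01,  2.68958254e-01,
         1.18007473e+02],
       [ 9.32000192e-01, -3.46605351e-01, -1.06020621e-01,
         5.17682464e+02],
       [-1.38508455e-03,  2.89096862e-01, -9.57298849e-01,
         3.84375254e+02],
       [ 0.00000000e+00,  0.00000000e+00,  0.00000000e+00,
         1.00000000e+00]])}
```

View pics/top0.png

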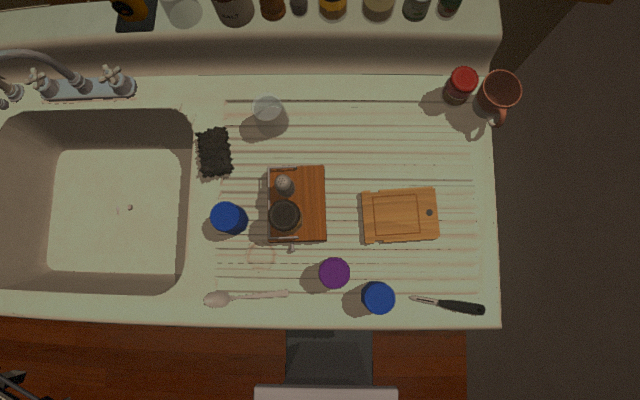

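View pics/side0.png

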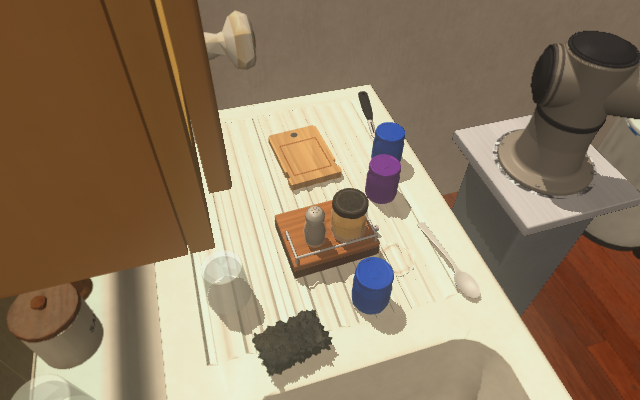

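View pics/wrist0.png

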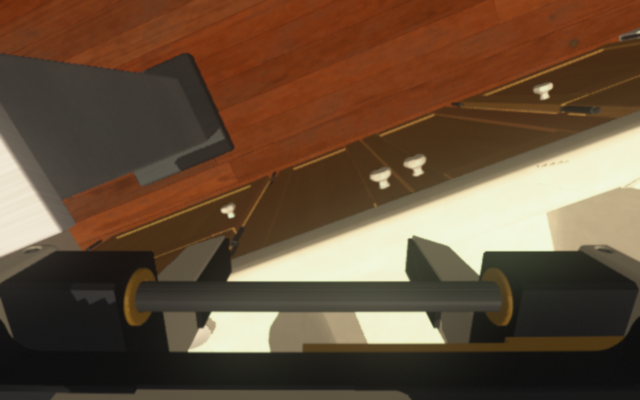

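The top view shows the stand at about (296,204), the board at about (400,215) with its eye at (429,212), and the tumbler at (268,108). The red-brown slot side faces the board, so the push goes towards world +y. The side view agrees. I'll zoom in to measure corners.

```bash
cat > h.py <<'E'
import numpy as np, cv2
from plant import bot
def und(c,uv):
    K=np.array([[c['fx'],0,c['cx']],[0,c['fy'],c['cy']],[0,0,1]])
    return cv2.undistortPoints(np.array(uv,float).reshape(-1,1,2),K,np.array([c['k1'],0,0,0.]))[:,0]
def pt(c,uv,z):
    s=und(c,uv); T=c['cam_to_world']; d=np.c_[s,np.ones(len(s))]@T[:3,:3].T; o=T[:3,3]
    return o+d*((z-o[2])/d[:,2])[:,None]
def proj(c,P):
    T=c['cam_to_world'];q=(np.atleast_2d(P)-T[:3,3])@T[:3,:3]; s=q[:,:2]/q[:,2:]
    r=(s**2).sum(1,keepdims=True); return s*(1+c['k1']*r)*[c['fx'],c['fy']]+[c['cx'],c['cy']]
def crop(src,x,y,w,h,f,name):
    im=cv2.imread(src)[y:y+h,x:x+w]; cv2.imwrite(name,cv2.resize(im,None,fx=f,fy=f,interpolation=cv2.INTER_CUBIC))
E
python3 - <<'E'
from h import *
crop('pics/top0.png',255,155,200,100,4,'pics/t0c.png')
crop('pics/side0.png',260,110,140,170,3.5,'pics/s0c.png')
E
```

```text
(no output)
```

View pics/t0c.png

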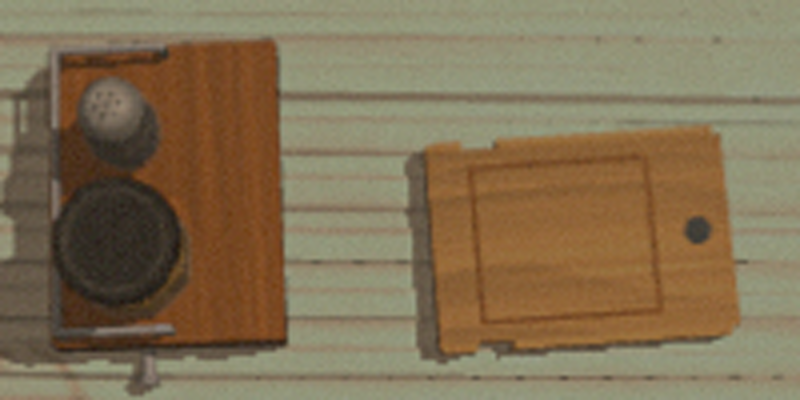

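View pics/s0c.png

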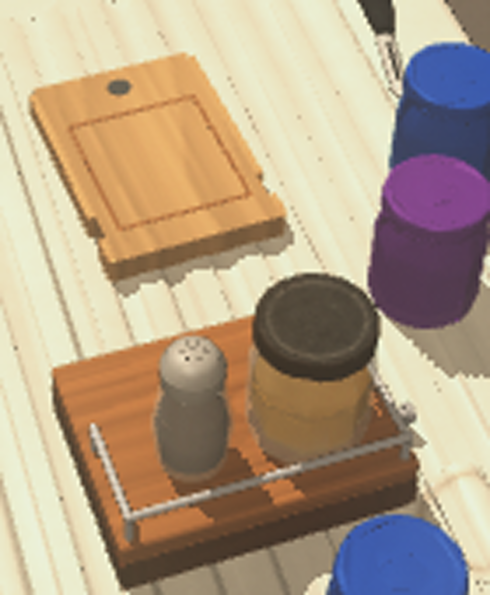

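```bash
cat > fit.py <<'E'
from h import *
from scipy.optimize import least_squares
from scipy.ndimage import map_coordinates
B18=18.
def edges_board():
    return [((-80,60,18),(40,60,18)),((-80,-60,18),(40,-60,18)),((-85,-50,18),(-85,50,18)),((85,-52,18),(85,52,18))]
def edges_stand():
    return [((-63,-85.5,38),(20,-85.5,38)),((-60,85.5,38),(5,85.5,38)),((-65,-82,38),(-65,82,38))]
def W(p,P):
    P=np.asarray(P,float);c,s=np.cos(p[2]),np.sin(p[2])
    return np.c_[p[0]+c*P[:,0]-s*P[:,1],p[1]+s*P[:,0]+c*P[:,1],P[:,2]]
def meas(im,c,p,E,rng):
    g=cv2.GaussianBlur(im,(0,0),0.8).astype(float); out=[]
    for a,b in E:
        P=np.linspace(a,b,25); q=proj(c,W(p,P)); t=q[-1]-q[0]; t/=np.linalg.norm(t); n=np.array([-t[1],t[0]])
        k=np.arange(-rng,rng+.01,.25)
        pr=np.stack([[map_coordinates(g[:,:,ch],[(qq[1]+k*n[1]),(qq[0]+k*n[0])],order=1) for ch in range(3)] for qq in q]) # N,3,K
        gr=np.abs(np.gradient(pr,axis=2)).sum(1)
        for i in range(len(q)):
            j=gr[i].argmax(); out.append((P[i],q[i]+k[j]*n,n,gr[i,j]))
    return out
def fit(views,p,E,rngs=(6,4,2.5,2),bias=True):
    for r in rngs:
        M=[(c,meas(im,c,p,E(),r)) for im,c in views]
        def res(p):
            o=[]
            for c,m in M:
                q=proj(c,W(p,np.array([a[0] for a in m])))
                o+=list(((q-np.array([a[1] for a in m]))*np.array([a[2] for a in m])).sum(1))
            return np.array(o)
        s=least_squares(res,p,loss='soft_l1',f_scale=.4,x_scale=[1,1,.01]); p=s.x
    return p,np.median(abs(res(p))),[np.round(np.median(res(p)[i*25:(i+1)*25]),2) for i in range(len(res(p))//25)]
def draw(im,c,p,E,name,box,f):
    x,y,w,h=box; o=cv2.resize(im[y:y+h,x:x+w,::-1],None,fx=f,fy=f,interpolation=cv2.INTER_CUBIC)
    for pp,ee in zip(p,E):
        for a,b in ee():
            q=(proj(c,W(pp,[a,b]))-[x,y]+.5)*f
            cv2.line(o,tuple(int(v) for v in q[0]),tuple(int(v) for v in q[1]),(0,255,255),1)
    cv2.imwrite(name,o)
E
python3 - <<'E'
from fit import *
ct=bot.calibration('top');cs=bot.calibration('side')
T=cv2.imread('pics/top0.png')[:,:,::-1];S=cv2.imread('pics/side0.png')[:,:,::-1]
f=lambda u,v:((u+.5)/4-.5+255,(v+.5)/4-.5+155)
b=pt(ct,[f(428,148),f(440,350),f(720,130),f(738,335)],18); print(b.round(1))
s=pt(ct,[f(275,40),f(286,345),f(55,47),f(55,348)],38); print(s.round(1))
pb=[*b.mean(0)[:2],np.pi/2-.08]; ps=[*s.mean(0)[:2],np.pi/2-.03]
for nm,v in (('top',[(T,ct)]),('side',[(S,cs)]),('both',[(T,ct),(S,cs)])):
    x=fit(v,pb,edges_board);y=fit(v,ps,edges_stand); print(nm,x,y)
    if nm=='top': draw(T,ct,[x[0],y[0]],[edges_board,edges_stand],'pics/tf.png',(255,155,200,100),4)
    if nm=='side': draw(S,cs,[x[0],y[0]],[edges_board,edges_stand],'pics/sf.png',(260,110,140,170),3.5)
print(pt(ct,[f(147,385)],11)) 
E
```

```text
[[ 586.4  -78.8   18. ]
 [ 471.4  -84.9   18. ]
 [ 598.  -246.7   18. ]
 [ 480.5 -253.    18. ]]
[[644.1   8.7  38. ]
 [472.4   0.9  38. ]
 [639.7 133.4  38. ]
 [469.6 127.8  38. ]]
top (array([ 533.24148948, -166.04269286,    1.64848399]), np.float64(0.43574082985537), [np.float64(0.72), np.float64(-0.79), np.float64(-0.05), np.float64(0.08)]) (array([552.43715723,  68.49023845,   1.61373848]), np.float64(0.5345565216659773), [np.float64(-1.78), np.float64(1.22), np.float64(-0.02)])
side (array([ 538.63891671, -166.7010477 ,    1.64759779]), np.float64(0.29108667943996813), [np.float64(1.01), np.float64(-0.94), np.float64(-0.03), np.float64(-0.02)]) (array([561.02180722,  69.29856703,   1.60970926]), np.float64(0.8965324972432874), [np.float64(-1.33), np.float64(0.86), np.float64(0.02)])
both (array([ 535.80669128, -166.18333602,    1.64707195]), np.float64(0.25445055979639175), [np.float64(1.99), np.float64(0.24), np.float64(-0.25), np.float64(-0.01), np.float64(-0.25), np.float64(-2.01), np.float64(0.25), np.float64(0.25)]) (array([551.2721313 ,  68.41296359,   1.62694055]), np.float64(0.9383416154806792), [np.float64(-2.28), np.float64(0.7), np.float64(-0.12), np.float64(-2.33), np.float64(1.2), np.float64(-0.1)])
[[450.86960814  79.57838953  11.        ]]
```

```bash
ls pics
```

```text
s0c.png
sf.png
side0.png
t0c.png
tf.png
top0.png
wrist0.png
```

View pics/tf.png

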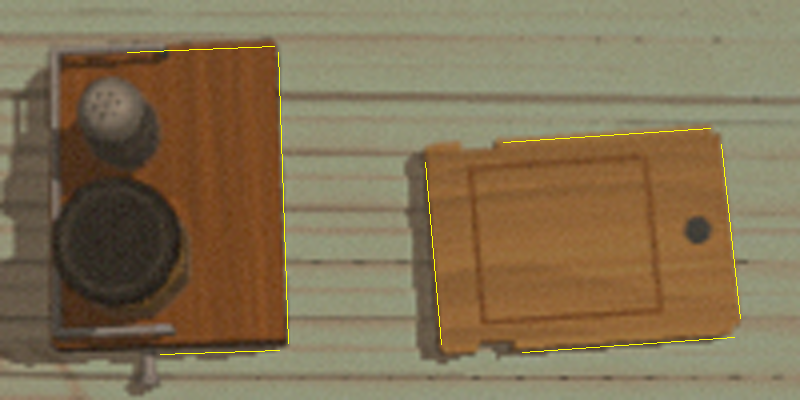

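View pics/sf.png

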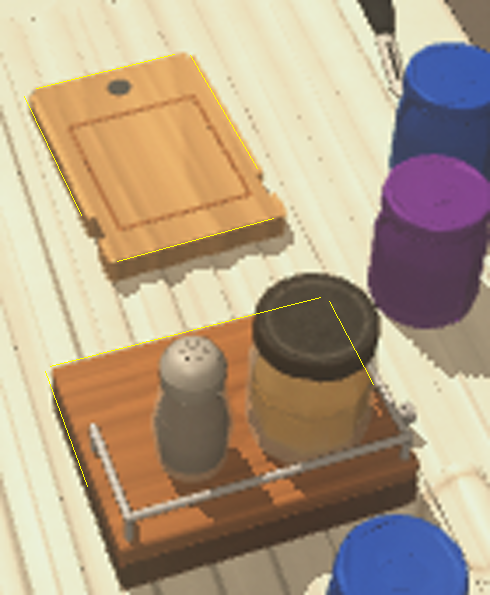

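```bash
python3 - <<'E'
from fit import *
ct=bot.calibration('top');cs=bot.calibration('side')
T=cv2.imread('pics/top0.png')[:,:,::-1];S=cv2.imread('pics/side0.png')[:,:,::-1]
es=lambda:[((-60,-85.5,38),(20,-85.5,38)),((-65,-82,38),(-65,40,38))]
ps=[556.5,69,1.61];
for nm,v in (('top',[(T,ct)]),('side',[(S,cs)])):
    y=fit(v,ps,es,(4,2.5,2)); print(nm,y)
    c=v[0][1]; draw(v[0][0],c,[y[0]],[lambda:edges_stand()+[((-65,-82,0),(-65,82,0)),((65,-85.5,38),(65,85.5,38))]],f'pics/{nm}f2.png',(255,155,100,100) if nm=='top' else (260,180,140,100),5)
E
```

```text
top (array([555.58065038,  68.57971014,   1.62644213]), np.float64(0.3103166288427942), [np.float64(-0.07), np.float64(-0.01)])
side (array([563.42356321,  69.73753094,   1.61142258]), np.float64(0.2527159427843161), [np.float64(-0.01), np.float64(-0.0)])
```

View pics/topf2.png

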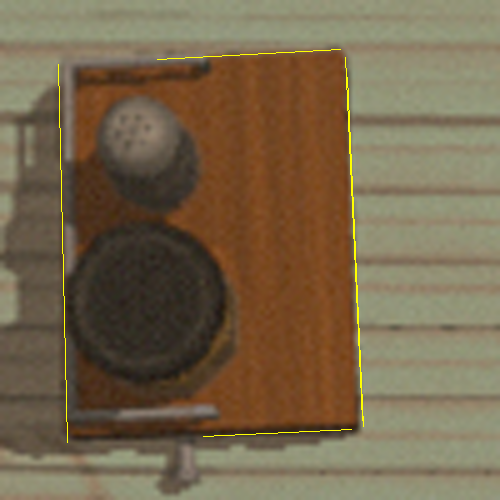

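View pics/sidef2.png

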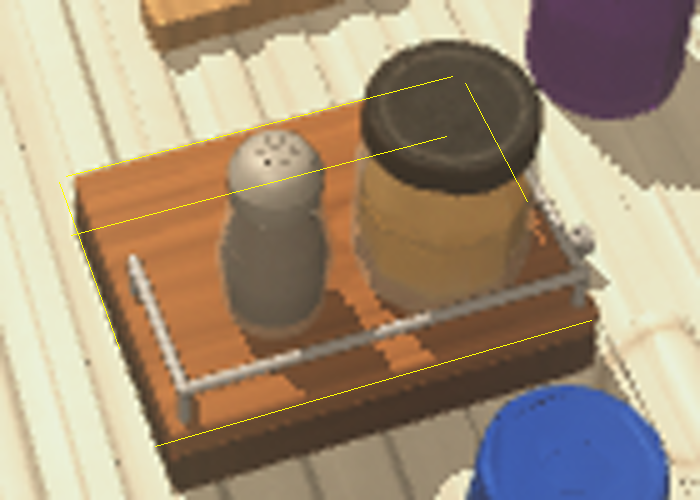

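```bash
python3 - <<'E'
from fit import *
ct=bot.calibration('top');cs=bot.calibration('side')
g=lambda u,v,x,y:((u+.5)/5-.5+x,(v+.5)/5-.5+y)
P=np.array([(-65,-85.5,38),(-65,85.5,38),(65,-85.5,38),(65,85.5,38)],float)
tq=[g(343,49,255,155),g(359,430,255,155)]
sq=[g(76,173,260,180),g(597,308,260,180),g(172,452,260,180)]
for nm,c,q,i in (('top',ct,tq,[0,1]),('side',cs,sq,[0,3,2])):
    r=least_squares(lambda p:(proj(c,W(p,P[i]))-q).ravel(),[556,69,1.61],x_scale=[1,1,.01]); print(nm,r.x,r.fun.round(2))
# board manual corners: virtual corners
h=lambda u,v:((u+.5)/4-.5+255,(v+.5)/4-.5+155)
E
```

```text
top [555.48051953  69.59214002   1.62189474] [ 0.01  0.2  -0.01 -0.19]
side [558.24039869  69.27935012   1.6260339 ] [-1.52  0.92  1.38  0.84  0.08 -1.77]
```

```bash
python3 - <<'E'
from h import *
ct=bot.calibration('top')
for n,u,v,z in (('purple',334,272,86),('blue',379,297,86),('blue2',228,217,86),('tumbler',267,107,92),('honey',255+118/4,155+240/4,124),('knife',412,299,5),('knifeH',483,311,10)): print(n,pt(ct,[(u,v)],z).round(0))
E
```

```text
purple [[406. -17.  86.]]
blue [[ 356. -108.   86.]]
blue2 [[518. 207.  86.]]
tumbler [[760. 132.  92.]]
honey [[518.  83. 124.]]
knife [[ 346. -192.    5.]]
knifeH [[ 319. -350.   10.]]
```

```bash
python3 -m inch '[3,-4,0,0,0,5,0.4, 6,-8,0,0,0,10,0.4, 9,-12,0,0,0,15,0.4, 12,-16,0,0,0,20,0.4, 15,-19,0,0,0,24.3,0.4]'; python3 -m inch '[2,-4.5,0,0,0,0,0.4, 4,-9,0,0,0,0,0.4, 6,-13.5,0,0,0,0,0.4, 8,-18,0,0,0,0,0.4, 10,-22.5,0,0,0,0,0.4]'
```

```text
time: 0.65
tool_pos: [341.5, 296.4, 198.2]
tcp_rot: [-3.14, -0.0, -3.087]
contact_force: [1.5, 1.2, 0.1]
grip_width: 64.7
time: 1.15
tool_pos: [441.9, 69.4, 198.2]
tcp_rot: [-3.14, -0.0, -3.087]
contact_force: [0.9, 0.8, -0.5]
grip_width: 64.3
```

```bash
python3 -m inch '[0,-5,0,0,0,0,0.4, 0,-10,0,0,0,0,0.4, 0,-15,0,0,0,0,0.4, 0,-20,-2,0,0,0,0.4, 0.3,-25,-4,0,0,0,0.4]'; python3 -m inch '[0,0,-5,0,0,0,0.4, 0,0,-9,0,0,0,0.4, 0,0,-12,0,0,0,0.4, 0,0,-14,0,0,0,0.4, 0,0,-14.5,0,0,0,0.4]';  python3 - <<'E'
from h import *
for n in ('top','side'): cv2.imwrite(f'pics/{n}1.png',bot.capture(n)[:,:,::-1])
print(bot.get_obs()['tool_pos'])
crop('pics/top1.png',255,155,240,170,3,'pics/t1c.png')
E
```

```text
time: 1.65
tool_pos: [444.2, -173.8, 161.7]
tcp_rot: [-3.139, 0.001, -3.088]
contact_force: [0.5, 0.7, -0.1]
grip_width: 64.2
time: 2.15
tool_pos: [442.5, -173.0, 14.4]
tcp_rot: [3.141, -0.003, -3.088]
contact_force: [0.1, 0.5, -0.1]
grip_width: 64.4
[ 443.86527261 -173.60925937   16.28549613]
```

View pics/t1c.png

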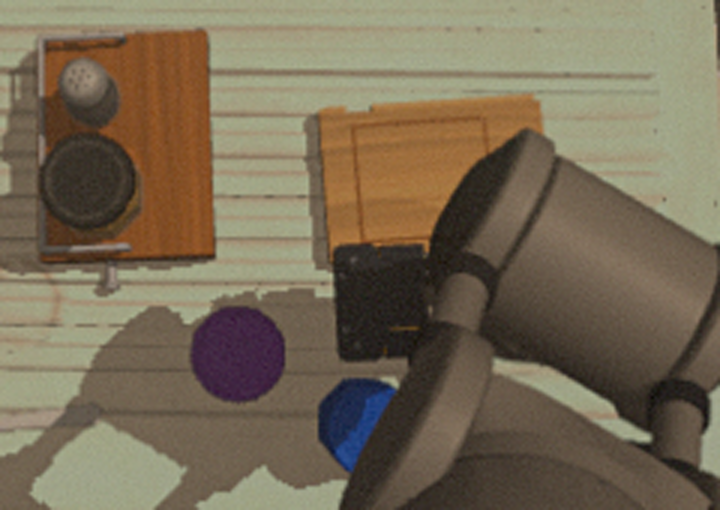

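View pics/side1.png

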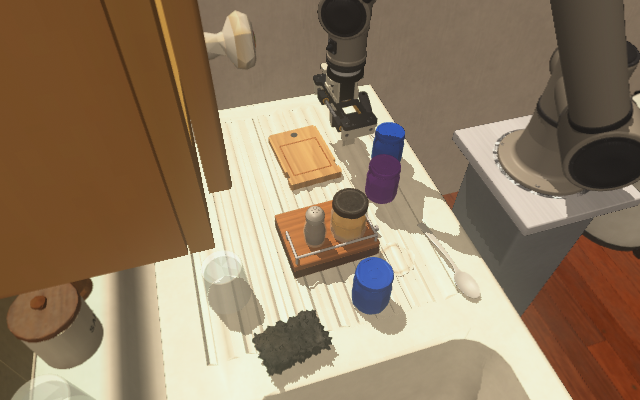

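```bash
python3 -m inch '[0,-0.4,-0.5,0,0,0,0.4, 0.3,-0.7,-1,0,0,0,0.4, 0.6,-0.7,-1,0,0,0,0.4, 0.9,-0.7,-1,0,0,0,0.4, 1.2,-0.7,-1,0,0,0,0.4]';python3 -m inch '[0.2,0,0,0,0,0,0.4, 0.4,0,0,0,0,0,0.4,0.6,0,0,0,0,0,0.4,0.8,0,0,0,0,0,0.4,1,0,0,0,0,0,0.4]'
```

```text
time: 2.75
tool_pos: [456.4, -180.7, 6.6]
tcp_rot: [-3.14, 0.0, -3.088]
contact_force: [0.3, -0.4, -0.3]
grip_width: 64.1
time: 3.25
tool_pos: [466.5, -180.7, 6.6]
tcp_rot: [-3.14, 0.0, -3.088]
contact_force: [0.2, 0.7, 0.3]
grip_width: 64.2
```

```bash
python3 -m inch '[0.1,0,0,0,0,0,0.4, 0.2,0,0,0,0,0,0.4,0.3,0,0,0,0,0,0.4,0.4,0,0,0,0,0,0.4,0.5,0,0,0,0,0,0.4]';python3 -m inch '[0.1,0,0,0,0,0,0.4, 0.2,0,0,0,0,0,0.4,0.3,0,0,0,0,0,0.4,0.4,0,0,0,0,0,0.4,0.5,0,0,0,0,0,0.4]'
```

```text
time: 3.75
tool_pos: [471.6, -180.7, 6.6]
tcp_rot: [-3.14, 0.0, -3.088]
contact_force: [-0.1, -0.1, -0.3]
grip_width: 64.2
time: 4.25
tool_pos: [476.7, -180.7, 6.6]
tcp_rot: [-3.14, 0.0, -3.088]
contact_force: [-0.1, -1.0, -0.4]
grip_width: 64.4
```

```bash
python3 - <<'E'
from h import *
for n in ('top','wrist'): cv2.imwrite(f'pics/{n}2.png',bot.capture(n)[:,:,::-1])
crop('pics/top2.png',330,155,140,130,4,'pics/t2c.png')
E
```

```text
(no output)
```

View pics/t2c.png

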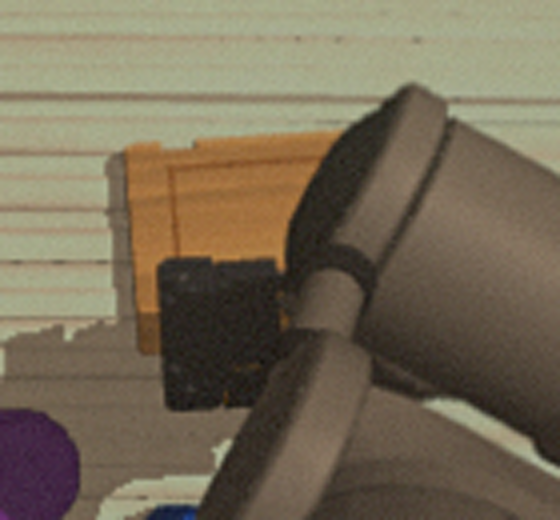

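View pics/wrist2.png

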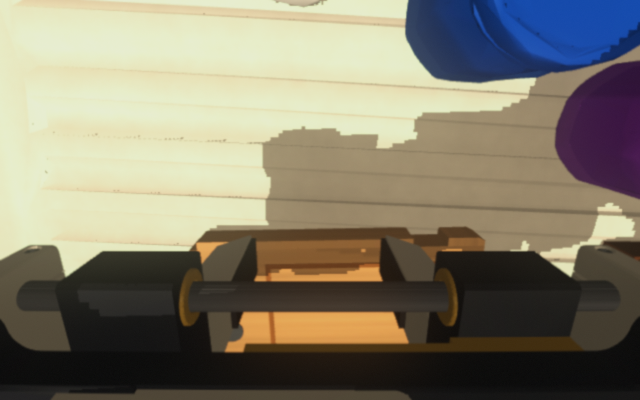

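```bash
python3 - <<'E'
from h import *
c=bot.calibration('wrist');o=bot.get_obs();p=o['tool_pos'];print(p,o['contact_force'])
for y in (-41,0,41): print(proj(c,p+[0,y,0]).round(),proj(c,p+[-9.5,y,0]).round(),proj(c,p+[9.5,y,0]).round())
print(pt(c,[(205,232),(408,232),(480,243),(415,235)],18).round(1)); print(pt(c,[(205,232),(408,232),(200,243),(410,243)],0).round(1))
E
```

```text
[ 476.71116524 -180.69576945    6.61407089] [-0.24567467 -0.23411526  0.03040139]
[[249. 230.]] [[249. 215.]] [[249. 245.]]
[[317. 234.]] [[318. 219.]] [[316. 248.]]
[[385. 237.]] [[387. 223.]] [[383. 252.]]
[[ 474.4 -244.4   18. ]
 [ 467.9 -129.7   18. ]
 [ 472.4  -87.5   18. ]
 [ 469.5 -125.5   18. ]]
[[ 482.3 -250.6    0. ]
 [ 475.1 -124.1    0. ]
 [ 490.  -254.     0. ]
 [ 482.4 -121.8    0. ]]
```

```bash
python3 -m inch '[0.2,0,0,0,0,0,0.4, 0.4,0,0,0,0,0,0.4,0.6,0,0,0,0,0,0.4,0.8,0,0,0,0,0,0.4,1,0,0,0,0,0,0.4]';python3 - <<'E'
from h import *
print(bot.get_obs()['contact_force'])
for n in ('top','wrist'): cv2.imwrite(f'pics/{n}3.png',bot.capture(n)[:,:,::-1])
crop('pics/top3.png',330,155,140,130,4,'pics/t3c.png')
E
```

```text
time: 4.85
tool_pos: [486.9, -180.7, 6.6]
tcp_rot: [-3.14, 0.0, -3.088]
contact_force: [0.2, 0.9, -0.8]
grip_width: 64.4
[ 0.17963961  0.87534521 -0.77389443]
```

View pics/t3c.png

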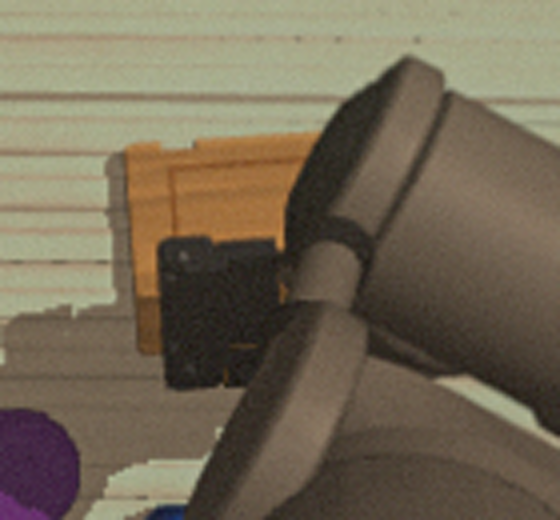

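View pics/wrist3.png

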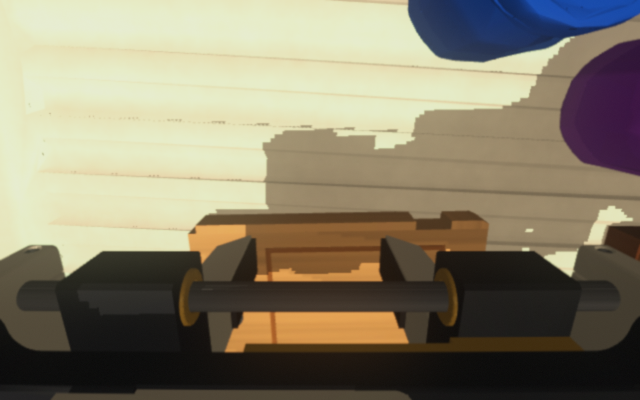

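```bash
python3 -m inch '[-1.2,0,0,0,0,0,0.4, -2.4,0,0,0,0,0,0.4,-3.6,0,0,0,0,0,0.4,-3.6,0,-0.5,0,0,0,0.4,-3.6,0,-1,0,0,0,0.4]';python3 -m inch '[0,0,0,0,0,0,0.4, 0.4,0,0,0,0,0,0.4,0.7,0,0,0,0,0,0.4,1,0,0,0,0,0,0.4,1.2,0,0,0,0,0,0.4]'
```

```text
time: 5.45
tool_pos: [451.5, -181.0, -3.5]
tcp_rot: [-3.139, 0.001, -3.088]
contact_force: [0.1, 0.5, -0.1]
grip_width: 64.5
time: 5.95
tool_pos: [464.1, -181.0, -3.4]
tcp_rot: [-3.139, 0.002, -3.088]
contact_force: [-0.4, -0.1, 0.6]
grip_width: 64.4
```

```bash
python3 -m inch '[0.1,0,0,0,0,0,0.4, 0.2,0,0,0,0,0,0.4,0.3,0,0,0,0,0,0.4,0.4,0,0,0,0,0,0.4,0.5,0,0,0,0,0,0.4]';python3 -m inch '[0.1,0,0,0,0,0,0.4, 0.2,0,0,0,0,0,0.4,0.3,0,0,0,0,0,0.4,0.4,0,0,0,0,0,0.4,0.5,0,0,0,0,0,0.4]'
```

```text
time: 6.45
tool_pos: [469.2, -181.1, -3.4]
tcp_rot: [-3.139, 0.002, -3.088]
contact_force: [0.3, -0.3, 0.2]
grip_width: 64.2
time: 6.95
tool_pos: [474.2, -181.1, -3.4]
tcp_rot: [-3.139, 0.002, -3.088]
contact_force: [0.3, -0.2, 0.0]
grip_width: 64.1
```

```bash
python3 -m inch '[0.1,0,0,0,0,0,0.4, 0.2,0,0,0,0,0,0.4,0.3,0,0,0,0,0,0.4,0.4,0,0,0,0,0,0.4,0.5,0,0,0,0,0,0.4]';python3 - <<'E'
from h import *
print(bot.get_obs()['contact_force'])
for n in ('wrist','side'): cv2.imwrite(f'pics/{n}4.png',bot.capture(n)[:,:,::-1])
crop('pics/side4.png',260,60,150,140,5,'pics/s4c.png')
E
```

```text
time: 7.45
tool_pos: [479.3, -181.1, -3.4]
tcp_rot: [-3.139, 0.002, -3.088]
contact_force: [-0.6, 0.4, -0.1]
grip_width: 64.3
[-0.57098776  0.43296175 -0.13640204]
```

View pics/s4c.png

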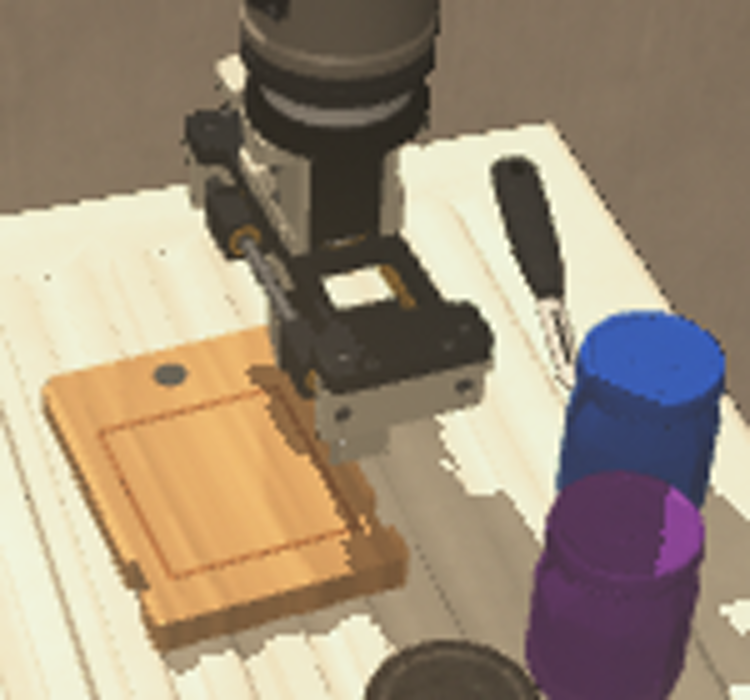

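View pics/wrist4.png

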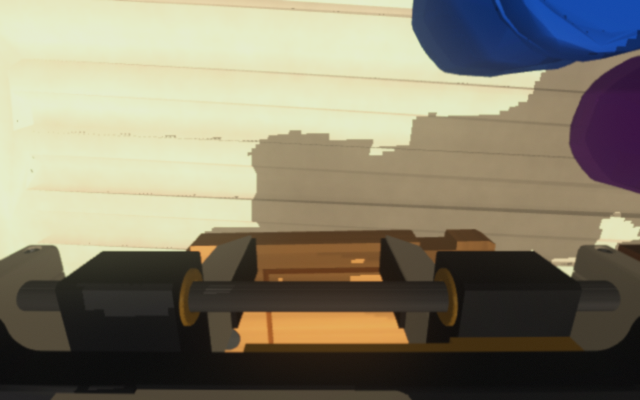

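```bash
python3 - <<'E'
from h import *
c=bot.calibration('side');p=bot.get_obs()['tool_pos']
f=lambda q:((q-[260,60]+.5)*5).round()
for dy in (-42,-32,32,42,51):
  for dx in (-9.5,9.5): print(dy,dx,f(proj(c,p+[dx,dy,0])),f(proj(c,p+[dx,dy,20])),f(proj(c,p+[dx,dy,40])))
E
```

```text
-42 -9.5 [[318. 394.]] [[319. 363.]] [[320. 330.]]
-42 9.5 [[281. 402.]] [[281. 370.]] [[282. 338.]]
-32 -9.5 [[325. 408.]] [[326. 376.]] [[327. 344.]]
-32 9.5 [[287. 415.]] [[288. 383.]] [[288. 351.]]
32 -9.5 [[366. 496.]] [[368. 465.]] [[370. 433.]]
32 9.5 [[327. 504.]] [[329. 473.]] [[330. 441.]]
42 -9.5 [[373. 511.]] [[375. 479.]] [[377. 447.]]
42 9.5 [[334. 519.]] [[335. 488.]] [[337. 455.]]
51 -9.5 [[379. 524.]] [[381. 493.]] [[383. 460.]]
51 9.5 [[340. 532.]] [[341. 501.]] [[343. 469.]]
```

```bash
python3 -m inch '[-1.5,0,0,0,0,0,0.4, -3,0,0,0,0,0,0,-4,0,1,0,0,0,-1,-4,0,1,0,0,0,-1,-4,0,1,0,0,0,-1]';python3 -m inch '[0,0,0,0,0,0,-1,0,0,0,0,0,0,-1,0,0,0,0,0,0,-1,0,0,0,0,0,0,-1,0,0,0,0,0,0,-1]';python3 - <<'E'
from h import *
p=bot.get_obs()['tool_pos']
for n in ('wrist','side'): cv2.imwrite(f'pics/{n}5.png',bot.capture(n)[:,:,::-1])
crop('pics/side5.png',260,60,150,140,5,'pics/s5c.png')
f=lambda q:((q-[260,60]+.5)*5).round()
c=bot.calibration('side');print(f(proj(c,[p,p+[0,0,20],p-[0,0,p[2]]])));print(proj(bot.calibration('wrist'),p))
E
```

```text
time: 8.05
tool_pos: [440.3, -181.6, 7.4]
tcp_rot: [-3.138, 0.004, -3.088]
contact_force: [0.8, -0.3, -0.2]
grip_width: 36.9
time: 8.55
tool_pos: [440.3, -181.5, 7.2]
tcp_rot: [-3.138, 0.004, -3.088]
contact_force: [0.1, -0.5, 0.2]
grip_width: 1.1
[[405. 422.]
 [407. 390.]
 [404. 433.]]
[[317.11095829 233.89958256]]
```

View pics/s5c.png

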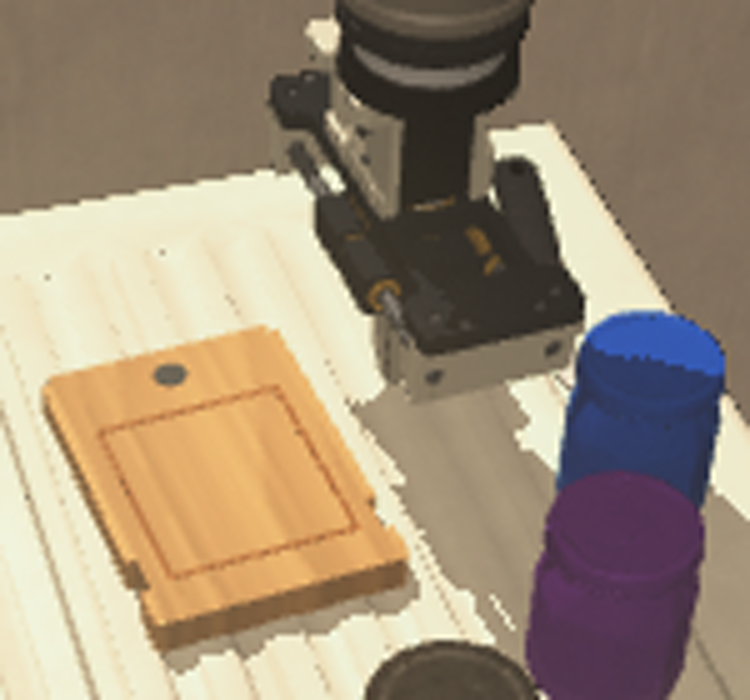

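View pics/wrist5.png

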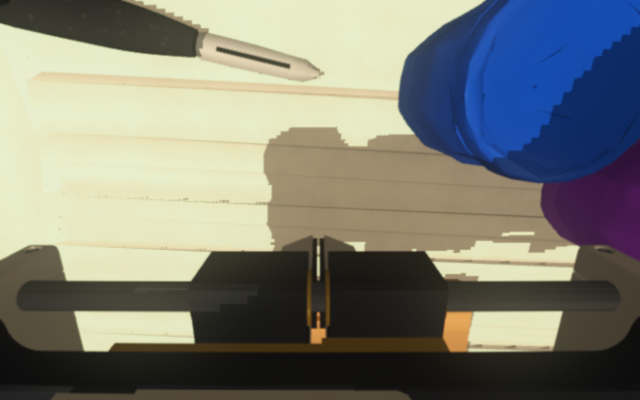

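```bash
python3 -m inch '[0,0,-0.3,0,0,0,-1,0,0,-0.6,0,0,0,-1,0,0,-0.9,0,0,0,-1,0,0,-1.0,0,0,0,-1,0,0,-1.1,0,0,0,-1]';python3 -m inch '[0,0,-0.1,0,0,0,-1,0,0,-0.2,0,0,0,-1,0,0,-0.3,0,0,0,-1,0,0,-0.4,0,0,0,-1,0,0,-0.5,0,0,0,-1]'
```

```text
time: 9.15
tool_pos: [440.2, -181.5, -3.9]
tcp_rot: [-3.138, 0.003, -3.088]
contact_force: [0.2, 0.0, 0.2]
grip_width: 0.5
time: 9.65
tool_pos: [440.2, -181.6, -9.0]
tcp_rot: [-3.138, 0.003, -3.088]
contact_force: [-0.1, 0.4, -0.1]
grip_width: 0.6
```

```bash
python3 -m inch '[0,0,-0.1,0,0,0,-1,0,0,-0.2,0,0,0,-1,0,0,-0.3,0,0,0,-1,0,0,-0.4,0,0,0,-1,0,0,-0.5,0,0,0,-1]';python3 -m inch '[0,0,-0.1,0,0,0,-1,0,0,-0.2,0,0,0,-1,0,0,-0.3,0,0,0,-1,0,0,-0.4,0,0,0,-1,0,0,-0.4,0,0,0,-1]'
```

```text
time: 10.15
tool_pos: [440.2, -181.6, -14.1]
tcp_rot: [-3.138, 0.003, -3.088]
contact_force: [0.8, -0.1, 0.2]
grip_width: 0.5
time: 10.65
tool_pos: [440.1, -181.5, -18.2]
tcp_rot: [-3.138, 0.003, -3.088]
contact_force: [0.2, 0.3, 0.4]
grip_width: 0.6
```

```bash
python3 -m inch '[0,0,-0.1,0,0,0,-1,0,0,-0.2,0,0,0,-1,0,0,-0.3,0,0,0,-1,0,0,-0.3,0,0,0,-1,0,0,-0.3,0,0,0,-1]';python3 - <<'E'
from h import *
p=bot.get_obs()['tool_pos']
for n in ('wrist','side'): cv2.imwrite(f'pics/{n}6.png',bot.capture(n)[:,:,::-1])
crop('pics/side6.png',310,60,80,80,8,'pics/s6c.png');crop('pics/wrist6.png',200,180,240,180,3,'pics/w6c.png')
E
```

```text
time: 11.15
tool_pos: [440.1, -181.5, -21.2]
tcp_rot: [-3.138, 0.003, -3.088]
contact_force: [0.7, 0.6, -0.7]
grip_width: 0.6
```

View pics/s6c.png

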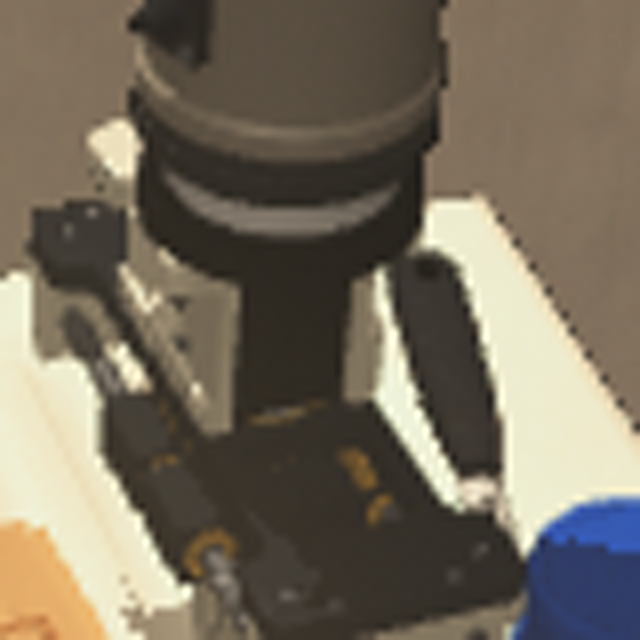

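View pics/w6c.png

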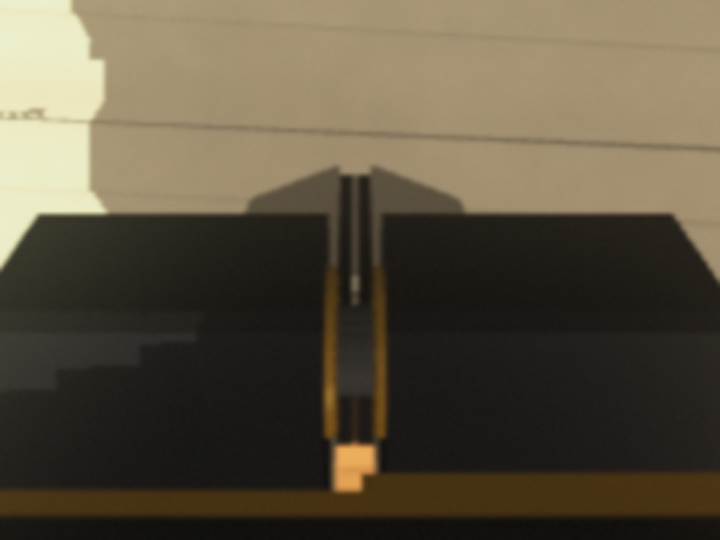

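```bash
python3 -m inch '[0,0,-0.1,0,0,0,-1,0,0,-0.2,0,0,0,-1,0,0,-0.2,0,0,0,-1,0,0,-0.2,0,0,0,-1,0,0,-0.2,0,0,0,-1]';python3 -m inch '[0,0,-0.1,0,0,0,-1,0,0,-0.2,0,0,0,-1,0,0,-0.2,0,0,0,-1,0,0,-0.2,0,0,0,-1,0,0,-0.2,0,0,0,-1]';python3 - <<'E'
from h import *
c=bot.calibration('wrist');p=bot.get_obs()['tool_pos']
for dx in (-9.5,0,9.5):
  for dz in (0,20,40): print(dx,dz,proj(c,p+[dx,0,dz]).round())
print(c['cam_to_world'][:3,3]-p)
E
```

```text
time: 11.75
tool_pos: [440.2, -181.5, -23.2]
tcp_rot: [-3.138, 0.003, -3.088]
contact_force: [0.5, 0.4, -0.7]
grip_width: 0.1
time: 12.25
tool_pos: [440.2, -181.5, -25.2]
tcp_rot: [-3.138, 0.003, -3.088]
contact_force: [-0.3, -0.0, 0.2]
grip_width: 0.6
-9.5 0 [[318. 219.]]
-9.5 20 [[318. 232.]]
-9.5 40 [[318. 248.]]
0 0 [[317. 234.]]
0 20 [[317. 248.]]
0 40 [[317. 266.]]
9.5 0 [[316. 248.]]
9.5 20 [[316. 264.]]
9.5 40 [[316. 283.]]
[-79.00813227  -3.17519029 185.9863615 ]
```

```bash
python3 -m inch '[0,0,0.3,0,0,0,0.4,0,0,0.5,0,0,0,0.4,0.7,0,0.5,0,0,0,0.4,1.4,0,0.5,0,0,0,0.4,2,0,0.5,0,0,0,0.4]';python3 -m inch '[0.2,0,0,0,0,0,0.4,0.4,0,0,0,0,0,0.4,0.6,0,0,0,0,0,0.4,0.8,0,0,0,0,0,0.4,1,0,0,0,0,0,0.4]'
```

```text
time: 12.75
tool_pos: [461.2, -181.7, -20.1]
tcp_rot: [-3.138, 0.004, -3.088]
contact_force: [-0.6, 0.4, -0.2]
grip_width: 35.8
time: 13.25
tool_pos: [470.8, -181.5, -20.3]
tcp_rot: [-3.138, 0.003, -3.088]
contact_force: [-1.5, 0.1, -1.3]
grip_width: 64.2
```

```bash
python3 -m inch '[0.1,0,0,0,0,0,0.4,0.2,0,0,0,0,0,0.4,0.3,0,0,0,0,0,0.4,0.4,0,0,0,0,0,0.4,0.5,0,0,0,0,0,0.4]'; python3 -m inch '[0.1,0,0,0,0,0,0.4,0.2,0,0,0,0,0,0.4,0.3,0,0,0,0,0,0.4,0.4,0,0,0,0,0,0.4,0.5,0,0,0,0,0,0.4]'
```

```text
time: 13.75
tool_pos: [475.8, -181.3, -20.4]
tcp_rot: [-3.138, 0.003, -3.088]
contact_force: [-2.0, 0.4, 0.1]
grip_width: 64.1
time: 14.25
tool_pos: [480.8, -181.3, -20.3]
tcp_rot: [-3.138, 0.003, -3.088]
contact_force: [-2.3, 0.1, 0.1]
grip_width: 64.1
```

```bash
python3 -m inch '[0.2,0,0,0,0,0,0.4,0.4,0,0,0,0,0,0.4,0.6,0,0,0,0,0,0.4,0.8,0,0,0,0,0,0.4,1,0,0,0,0,0,0.4]'; python3 -m inch '[0.2,0,0,0,0,0,0.4,0.4,0,0,0,0,0,0.4,0.6,0,0,0,0,0,0.4,0.8,0,0,0,0,0,0.4,0.8,0,0,0,0,0,0.4]'; python3 - <<'E'
from h import *
print(bot.get_obs()['tool_pos'])
for n in ('wrist','side','top'): cv2.imwrite(f'pics/{n}7.png',bot.capture(n)[:,:,::-1])
crop('pics/side7.png',260,110,140,170,3.5,'pics/s7c.png')
crop('pics/top7.png',255,155,200,100,4,'pics/t7c.png')
E
```

```text
time: 14.75
tool_pos: [491.0, -181.3, -20.3]
tcp_rot: [-3.138, 0.003, -3.088]
contact_force: [-3.1, -0.7, 0.0]
grip_width: 64.3
time: 15.25
tool_pos: [499.6, -181.4, -20.3]
tcp_rot: [-3.138, 0.003, -3.088]
contact_force: [-1.4, 0.0, -0.1]
grip_width: 64.0
[ 499.58718434 -181.39904705  -20.32124119]
```

View pics/t7c.png

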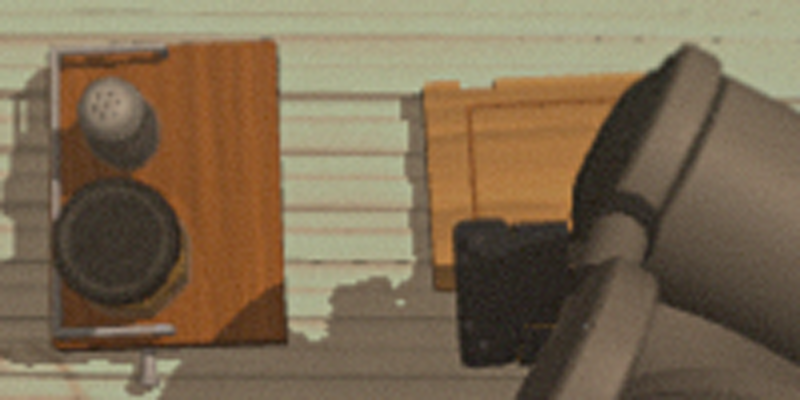

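View pics/s7c.png

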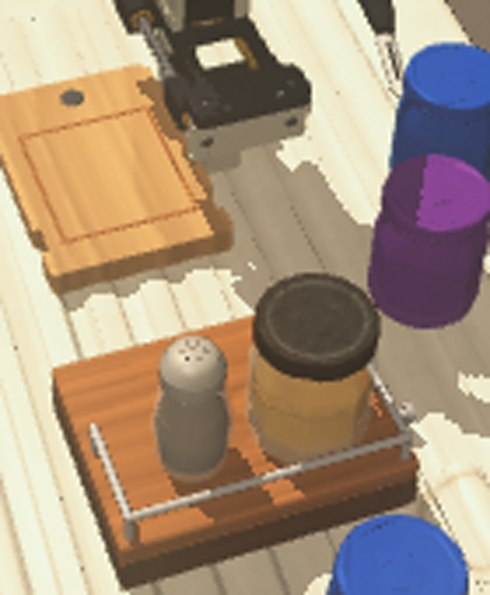

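View pics/wrist7.png

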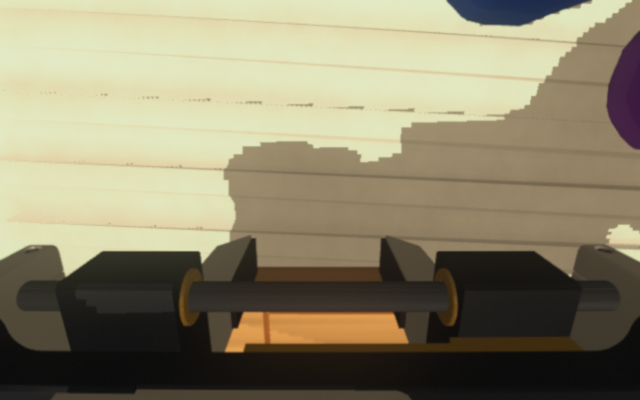

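```bash
python3 -m inch '[-1,0,0,0,0,0,0.4,-2,0,2,0,0,0,0.4,-2,-3,5,0,0,-8,0.4,-2,-7,6,0,0,-16,0.4,0,-11,6,0,0,-24,0.4]'; python3 -m inch '[2,-1,0,0,0,-8.5,0.4,4,-1,0,0,0,-17,0.4,6,-1,0,0,0,-25.5,0.4,7,-1,0,0,0,-34,0.4,7,-1,0,0,0,-42.5,0.4]'
```

```text
time: 15.9
tool_pos: [498.9, -293.1, 42.2]
tcp_rot: [-3.137, 0.006, 2.77]
contact_force: [0.6, -0.4, 0.7]
grip_width: 64.0
time: 16.4
tool_pos: [569.7, -303.1, 42.0]
tcp_rot: [-3.138, 0.007, 2.023]
contact_force: [0.1, 0.0, -0.5]
grip_width: 64.2
```

```bash
python3 -m inch '[0,0,0,0,0,-8,0.4,0,0,0,0,0,-16,0.4,0,0,0,0,0,-23,0.4,0,0,0,0,0,-23,0.4,0,0,0,0,0,-23,0.4]'; python3 - <<'E'
from fit import *
print(bot.get_obs()['tool_pos'],bot.get_obs()['tcp_rot'])
V={}
for n in ('wrist','side','top'):
    V[n]=bot.capture(n); cv2.imwrite(f'pics/{n}8.png',V[n][:,:,::-1])
ct=bot.calibration('top');cs=bot.calibration('side')
for n,c,box in (('top',ct,(255,155,200,100)),('side',cs,(240,110,160,130))):
    x=fit([(V[n],c)],[562,-166,1.63],edges_board,(5,3,2)); print(n,x)
    draw(V[n],c,[x[0]],[edges_board],f'pics/{n}8f.png',box,4)
E
```

```text
time: 16.9
tool_pos: [569.4, -303.1, 42.0]
tcp_rot: [-3.138, 0.007, 1.625]
contact_force: [-0.4, -0.1, 0.5]
grip_width: 64.1
[ 569.412419   -303.14671183   41.99064631] [-3.13795079  0.00711469  1.62467712]
top (array([ 568.81316756, -163.32956738,    1.60930271]), np.float64(0.35591919530333094), [np.float64(0.42), np.float64(-0.36), np.float64(0.01), np.float64(-0.01)])
side (array([ 572.69945214, -164.64579553,    1.61140803]), np.float64(0.5909342960189476), [np.float64(0.73), np.float64(-0.76), np.float64(-0.38), np.float64(0.11)])
```

View pics/top8f.png

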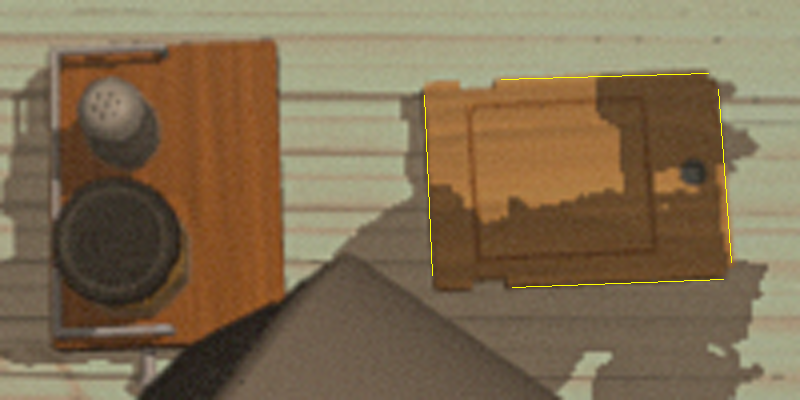

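View pics/side8f.png

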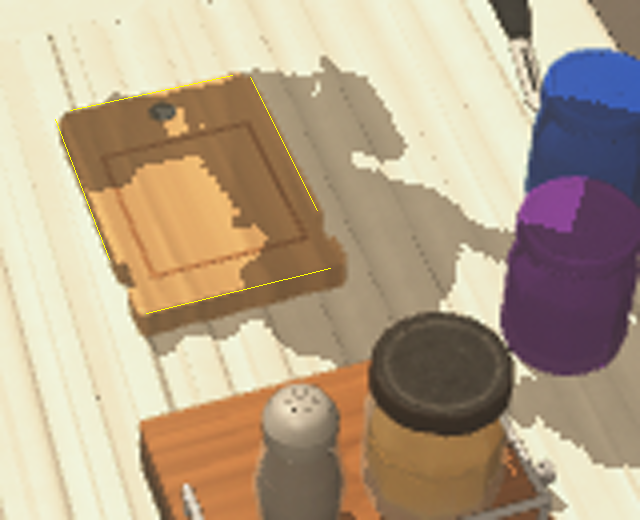

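View pics/wrist8.png

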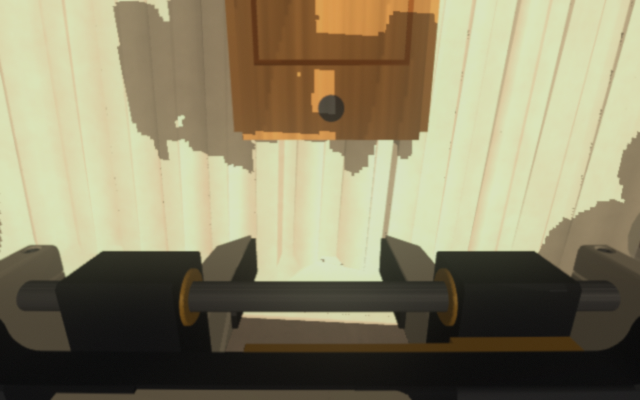

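```bash
python3 -m inch '[0,0,-2,0,0,0,0.5,0.2,0,-4,0,0,0,0.5,0.2,0,-5.5,0,0,0,0.5,0.2,0,-6.2,0,0,0,0.5,0.2,1,-6.2,0,0,0,0.5]'; python3 -m inch '[0,1,0,0,0,0,0.5,0,1.7,0,0,0,0,0.5,0,2.2,0,0,0,0,0.5,0,2.5,0,0,0,0,0.5,0,2.8,0,0,0,0,0.5]'
```

```text
time: 17.55
tool_pos: [571.0, -293.5, -21.0]
tcp_rot: [-3.137, 0.007, 1.623]
contact_force: [0.5, 0.6, -0.1]
grip_width: 68.8
time: 18.05
tool_pos: [571.2, -265.4, -20.6]
tcp_rot: [-3.137, 0.007, 1.623]
contact_force: [0.1, 0.3, -0.2]
grip_width: 68.9
```

```bash
python3 -m inch '[0,0.4,0,0,0,0,0.5,0,0.8,0,0,0,0,0.5,-0.1,1.4,0,0,0,0,0.5,-0.15,2,0,0,0,0,0.5,-0.2,2.6,0,0,0,0,0.5]'; python3 -m inch '[-0.05,0.6,0,0,0,0,0.5,-0.1,1.2,0,0,0,0,0.5,-0.15,1.8,0,0,0,0,0.5,-0.2,2.4,0,0,0,0,0.5,-0.25,3,0,0,0,0,0.5]';  python3 - <<'E'
from fit import *
print(bot.get_obs()['tool_pos'],bot.get_obs()['tcp_rot'])
V={}
for n in ('wrist','side','top'):
    V[n]=bot.capture(n); cv2.imwrite(f'pics/{n}9.png',V[n][:,:,::-1])
ct=bot.calibration('top');cs=bot.calibration('side')
p=[564,-116,1.62];s=[555.5,69.6,1.622]
E=lambda:edges_stand()+[((-65,-61.25,18),(-120,-61.25,18)),((-65,61.25,18),(-120,61.25,18))]
draw(V['top'],ct,[p,s],[edges_board,E],f'pics/top9f.png',(255,155,200,100),4)
crop('pics/side9.png',240,110,160,130,4,'pics/side9c.png')
E
```

```text
time: 18.55
tool_pos: [569.4, -239.2, -20.4]
tcp_rot: [-3.138, 0.008, 1.623]
contact_force: [0.3, -3.0, 0.8]
grip_width: 69.0
time: 19.05
tool_pos: [566.8, -208.7, -20.4]
tcp_rot: [-3.138, 0.008, 1.623]
contact_force: [-0.3, -3.0, 0.1]
grip_width: 68.8
[ 566.84584418 -208.6855984   -20.37761093] [-3.1380013   0.00763386  1.62271125]
```

View pics/top9f.png

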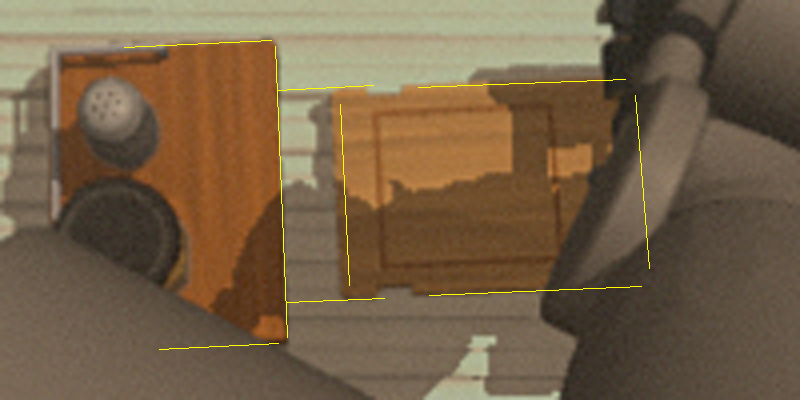

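View pics/side9c.png

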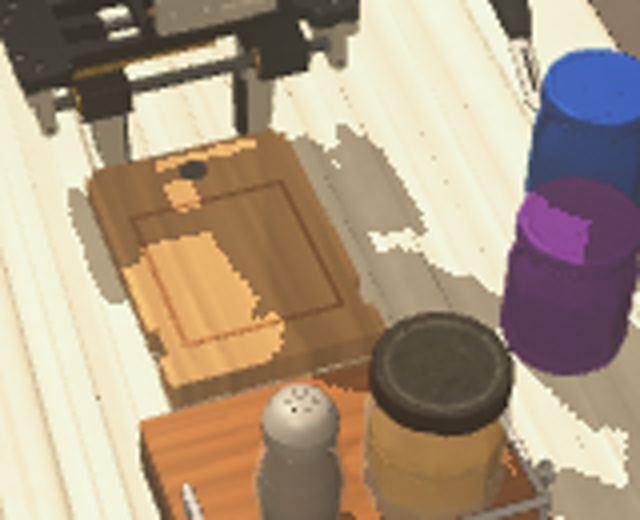

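View pics/wrist9.png

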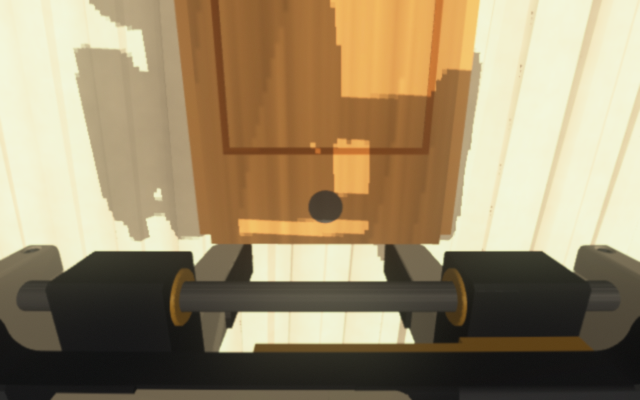

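```bash
python3 - <<'E'
from fit import *
V=cv2.imread('pics/top9.png')[:,:,::-1]
ct=bot.calibration('top')
def eb(): return [((-60,-60,18),(40,-60,18)),((66,-60,18),(80,-60,18)),((-20,60,18),(42,60,18)),((66,60,18),(80,60,18)),((85,-52,18),(85,52,18))]
x=fit([(V,ct)],[563,-115,1.62],eb,(4,3,2));print(x)
x2=fit([(V,ct)],[561,-113,1.62],eb,(3,2,2));print(x2)
E=lambda:edges_stand()+[((-65,-61.25,18),(-120,-61.25,18)),((-65,61.25,18),(-120,61.25,18))]
draw(V,ct,[x[0],[555.5,69.6,1.622]],[eb,E],'pics/t9g.png',(265,160,125,75),6)
a=x[0];s=np.array([555.5,69.6,1.622]);c,q=np.cos(s[2]),np.sin(s[2]);f=a[:2]+85*np.array([np.cos(a[2]),np.sin(a[2])])-s[:2]
print('front in stand frame',f@[c,q],f@[-q,c],'yaw',np.degrees(a[2]-s[2]))
E
```

```text
(array([ 564.69856503, -110.77803849,    1.63042296]), np.float64(0.4836912379170089), [np.float64(-0.67), np.float64(-0.52), np.float64(0.56), np.float64(0.28), np.float64(0.1)])
(array([ 564.30504168, -110.89193319,    1.62294752]), np.float64(0.4848025277163542), [np.float64(-0.5), np.float64(-0.48), np.float64(0.26), np.float64(0.52), np.float64(-0.01)])
front in stand frame -95.61544084877887 0.7614168059307733 yaw 0.4826000945087794
```

View pics/t9g.png

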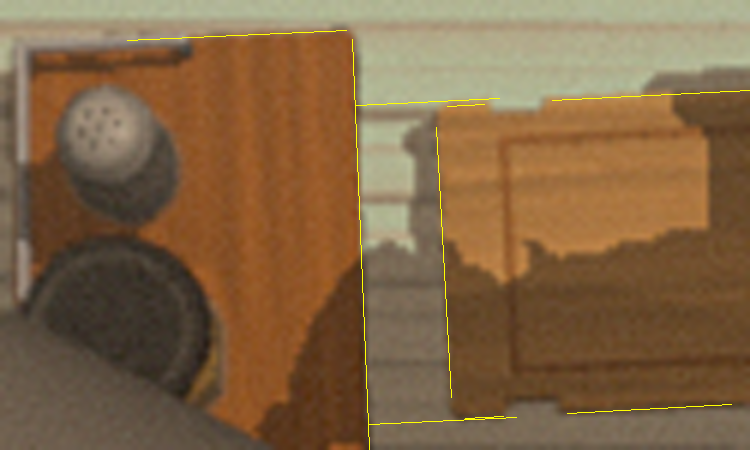

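```bash
python3 -m inch '[0,0.5,0,0,0,0,0.5,0,1,0,0,0,0,0.5,-0.05,1.5,0,0,0,0,0.5,-0.05,2,0,0,0,0,0.5,-0.1,2.5,0,0,0,0,0.5]'; python3 -m inch '[0,0.2,0,0,0,0,0.5,-0.02,0.4,0,0,0,0,0.5,-0.03,0.6,0,0,0,0,0.5,-0.04,0.8,0,0,0,0,0.5,-0.05,1,0,0,0,0,0.5]'
```

```text
time: 19.7
tool_pos: [565.7, -182.8, -20.5]
tcp_rot: [-3.137, 0.007, 1.623]
contact_force: [0.7, -2.5, -0.2]
grip_width: 68.8
time: 20.2
tool_pos: [565.1, -172.8, -20.5]
tcp_rot: [-3.137, 0.007, 1.623]
contact_force: [0.8, -2.6, 0.4]
grip_width: 68.8
```

```bash
python3 -m inch '[0,0.2,0,0,0,0,0.5,-0.02,0.4,0,0,0,0,0.5,-0.03,0.6,0,0,0,0,0.5,-0.04,0.8,0,0,0,0,0.5,-0.05,1,0,0,0,0,0.5]'; python3 - <<'E'
from fit import *
for n in ('side','top'): cv2.imwrite(f'pics/{n}10.png',bot.capture(n)[:,:,::-1])
crop('pics/side10.png',240,110,160,150,4,'pics/side10c.png');crop('pics/top10.png',255,155,200,100,4,'pics/top10c.png')
E
```

```text
time: 20.7
tool_pos: [564.6, -162.6, -20.5]
tcp_rot: [-3.137, 0.007, 1.623]
contact_force: [0.3, -2.6, -0.2]
grip_width: 69.1
```

View pics/top10c.png

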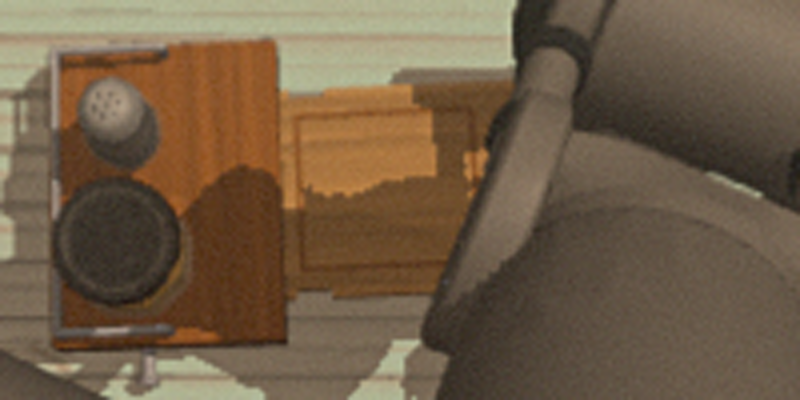

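View pics/side10c.png

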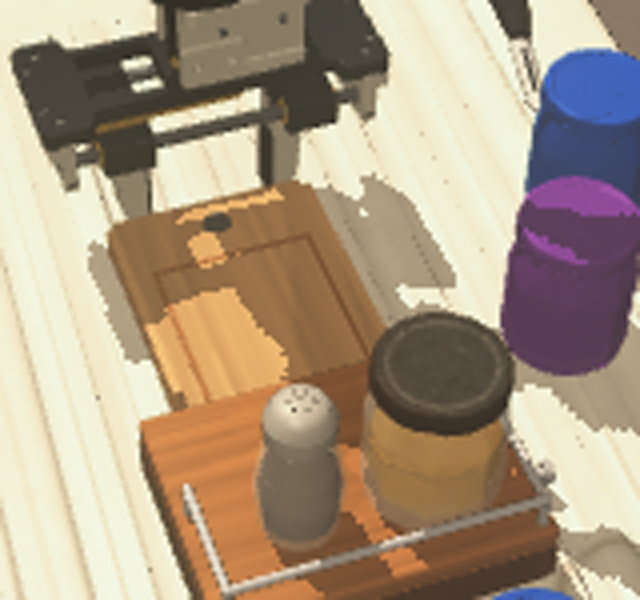

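```bash
python3 -m inch '[-0.02,0.4,0,0,0,0,0.5,-0.04,0.8,0,0,0,0,0.5,-0.06,1.2,0,0,0,0,0.5,-0.08,1.6,0,0,0,0,0.5,-0.1,2,0,0,0,0,0.5]'; python3 -m inch '[-0.02,0.4,0,0,0,0,0.5,-0.04,0.8,0,0,0,0,0.5,-0.06,1.2,0,0,0,0,0.5,-0.08,1.6,0,0,0,0,0.5,-0.1,2,0,0,0,0,0.5]'
```

```text
time: 21.3
tool_pos: [563.5, -141.8, -20.5]
tcp_rot: [-3.137, 0.006, 1.623]
contact_force: [0.3, -2.2, 0.2]
grip_width: 68.8
time: 21.8
tool_pos: [562.5, -121.5, -20.5]
tcp_rot: [-3.137, 0.006, 1.623]
contact_force: [-0.3, -2.1, -0.4]
grip_width: 68.9
```

```bash
python3 -m inch '[-0.01,0.2,0,0,0,0,0.5,-0.02,0.4,0,0,0,0,0.5,-0.03,0.6,0,0,0,0,0.5,-0.04,0.8,0,0,0,0,0.5,-0.05,1,0,0,0,0,0.5]'; python3 -m inch '[-0.01,0.2,0,0,0,0,0.5,-0.02,0.4,0,0,0,0,0.5,-0.03,0.6,0,0,0,0,0.5,-0.04,0.8,0,0,0,0,0.5,-0.05,1,0,0,0,0,0.5]'
```

```text
time: 22.3
tool_pos: [562.0, -111.5, -20.5]
tcp_rot: [-3.137, 0.006, 1.623]
contact_force: [0.3, -3.1, 0.3]
grip_width: 69.5
time: 22.8
tool_pos: [561.8, -101.4, -20.5]
tcp_rot: [-3.138, 0.007, 1.623]
contact_force: [2.8, -3.9, -1.4]
grip_width: 68.9
```

```bash
python3 -m inch '[0,0.1,0,0,0,0,0.5,0,0.2,0,0,0,0,0.5,0,0.3,0,0,0,0,0.5,0,0.4,0,0,0,0,0.5,0,0.5,0,0,0,0,0.5]'; python3 -m inch '[0,0.1,0,0,0,0,0.5,0,0.2,0,0,0,0,0.5,0,0.3,0,0,0,0,0.5,0,0.4,0,0,0,0,0.5,0,0.5,0,0,0,0,0.5]'; python3 -m inch '[0,0.1,0,0,0,0,0.5,0,0.2,0,0,0,0,0.5,0,0.3,0,0,0,0,0.5,0,0.4,0,0,0,0,0.5,0,0.5,0,0,0,0,0.5]'
```

```text
time: 23.3
tool_pos: [562.1, -97.6, -20.5]
tcp_rot: [-3.139, 0.008, 1.622]
contact_force: [1.4, -7.6, -2.2]
grip_width: 69.0
time: 23.8
tool_pos: [562.0, -93.5, -20.5]
tcp_rot: [-3.138, 0.009, 1.622]
contact_force: [-0.2, -7.2, -1.6]
grip_width: 69.2
time: 24.3
tool_pos: [561.8, -89.6, -20.5]
tcp_rot: [-3.138, 0.01, 1.621]
contact_force: [-0.2, -7.5, -0.5]
grip_width: 69.0
```

```bash
python3 -m inch '[0,0.1,0,0,0,0,0.5,0,0.2,0,0,0,0,0.5,0,0.3,0,0,0,0,0.5,0,0.4,0,0,0,0,0.5,0,0.5,0,0,0,0,0.5]'; python3 -m inch '[0,0.1,0,0,0,0,0.5,0,0.2,0,0,0,0,0.5,0,0.3,0,0,0,0,0.5,0,0.4,0,0,0,0,0.5,0,0.5,0,0,0,0,0.5]'; python3 - <<'E'
from fit import *
for n in ('side','top'): cv2.imwrite(f'pics/{n}11.png',bot.capture(n)[:,:,::-1])
crop('pics/side11.png',240,110,160,150,4,'pics/side11c.png');crop('pics/top11.png',255,155,200,100,4,'pics/top11c.png')
print(bot.get_obs()['contact_force'])
E
```

```text
time: 24.8
tool_pos: [561.6, -85.6, -20.5]
tcp_rot: [-3.137, 0.011, 1.621]
contact_force: [-0.3, -8.3, 0.1]
grip_width: 68.6
time: 25.3
tool_pos: [561.4, -81.7, -20.4]
tcp_rot: [-3.137, 0.012, 1.62]
contact_force: [-0.1, -8.2, -0.5]
grip_width: 68.8
[-0.82850922 -6.89071857 -0.36149564]
```

View pics/top11c.png

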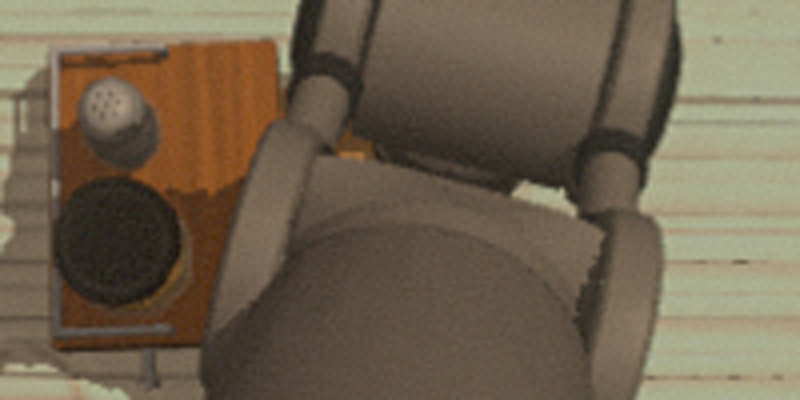

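View pics/side11c.png

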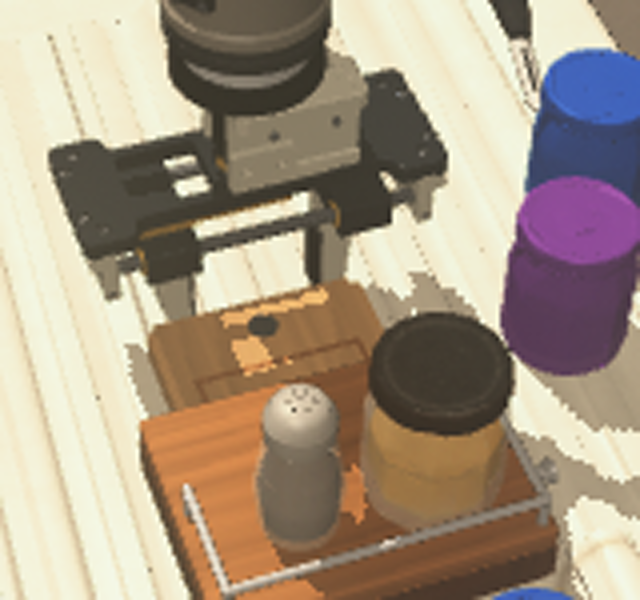

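```bash
for i in 1 2 3; do :; done; python3 -m inch '[0,0.1,0,0,0,0,0.5,0,0.2,0,0,0,0,0.5,0,0.3,0,0,0,0,0.5,0,0.4,0,0,0,0,0.5,0,0.4,0,0,0,0,0.5]'; python3 -m inch '[0,0.1,0,0,0,0,0.5,0,0.2,0,0,0,0,0.5,0,0.25,0,0,0,0,0.5,0,0.25,0,0,0,0,0.5,0,0.25,0,0,0,0,0.5]'
```

```text
time: 25.9
tool_pos: [561.2, -78.3, -20.4]
tcp_rot: [-3.137, 0.013, 1.62]
contact_force: [-0.1, -6.7, 0.2]
grip_width: 68.7
time: 26.4
tool_pos: [561.1, -76.3, -20.4]
tcp_rot: [-3.136, 0.014, 1.62]
contact_force: [0.5, -5.0, -0.3]
grip_width: 68.7
```

```bash
python3 -m inch '[0,0.1,0,0,0,0,0.5,0,0.2,0,0,0,0,0.5,0,0.25,0,0,0,0,0.5,0,0.25,0,0,0,0,0.5,0,0.25,0,0,0,0,0.5]'
```

```text
time: 26.9
tool_pos: [560.9, -73.7, -20.4]
tcp_rot: [-3.136, 0.013, 1.62]
contact_force: [0.3, -2.8, 0.5]
grip_width: 68.9
```

```bash
python3 -m inch '[0,0.1,0,0,0,0,0.5,0,0.2,0,0,0,0,0.5,0,0.25,0,0,0,0,0.5,0,0.25,0,0,0,0,0.5,0,0.25,0,0,0,0,0.5]'
```

```text
time: 27.4
tool_pos: [560.9, -70.9, -20.4]
tcp_rot: [-3.136, 0.013, 1.62]
contact_force: [0.8, -1.3, -0.5]
grip_width: 68.8
```

```bash
python3 -m inch '[0,0.05,0,0,0,0,0.5,0,0.1,0,0,0,0,0.5,0,0.15,0,0,0,0,0.5,0,0.15,0,0,0,0,0.5,0,0.15,0,0,0,0,0.5]'
```

```text
time: 27.9
tool_pos: [560.8, -69.4, -20.4]
tcp_rot: [-3.136, 0.013, 1.62]
contact_force: [0.7, -2.1, 1.0]
grip_width: 69.1
```

```bash
python3 -m inch '[0,0.05,0,0,0,0,0.5,0,0.1,0,0,0,0,0.5,0,0.15,0,0,0,0,0.5,0,0.15,0,0,0,0,0.5,0,0.15,0,0,0,0,0.5]'
```

```text
time: 28.4
tool_pos: [560.8, -68.1, -20.4]
tcp_rot: [-3.136, 0.013, 1.62]
contact_force: [-0.7, -5.3, 0.4]
grip_width: 68.5
```

```bash
python3 -m inch '[0,0.05,0,0,0,0,0.5,0,0.1,0,0,0,0,0.5,0,0.15,0,0,0,0,0.5,0,0.15,0,0,0,0,0.5,0,0.15,0,0,0,0,0.5]'
```

```text
time: 28.9
tool_pos: [560.8, -68.0, -20.4]
tcp_rot: [-3.136, 0.015, 1.62]
contact_force: [-1.5, -9.4, -1.0]
grip_width: 69.1
```

```bash
python3 -m inch '[0,0.05,0,0,0,0,0.5,0,0.1,0,0,0,0,0.5,0,0.15,0,0,0,0,0.5,0,0.18,0,0,0,0,0.5,0,0.18,0,0,0,0,0.5]'
```

```text
time: 29.4
tool_pos: [560.7, -68.0, -20.3]
tcp_rot: [-3.136, 0.017, 1.62]
contact_force: [-2.0, -12.6, 0.3]
grip_width: 69.0
```

```bash
python3 -m inch '[0,-0.3,0,0,0,0,0.5,0,-1,0,0,0,0,0.5,0,-3,0,0,0,0,0.5,0,-6,0,0,0,0,0.5,0,-10,0,0,0,0,0.5]'; python3 -m inch '[0,-3,3,0,0,0,0.5,0,-7,7,0,0,0,0.5,-2,-10,11,0,0,0,0.5,-5,-13,13,0,0,0,0.5,-8,-16,14,0,0,0,0.5]'; python3 - <<'E'
from fit import *
for n in ('side','top'): cv2.imwrite(f'pics/{n}12.png',bot.capture(n)[:,:,::-1])
crop('pics/side12.png',200,110,200,150,4,'pics/side12c.png');crop('pics/top12.png',255,155,200,100,4,'pics/top12c.png')
T=cv2.imread('pics/top12.png')[:,:,::-1];ct=bot.calibration('top')
es=lambda:[((-60,-85.5,38),(20,-85.5,38)),((-65,-82,38),(-65,82,38))]
s=fit([(T,ct)],[555.5,69.6,1.62],es,(3,2,2));print('stand',s)
T0=cv2.imread('pics/top0.png')[:,:,::-1];print('was',fit([(T0,ct)],[555.5,69.6,1.62],es,(3,2,2)))
eb=lambda:[((-80,60,18),(-40,60,18)),((-80,-60,18),(-40,-60,18)),((-85,-50,18),(-85,50,18))]
b=fit([(T,ct)],[558,25,1.62],eb,(4,3,2));print('board',b)
d=b[0][:2]-s[0][:2];y=s[0][2];print('board in stand',d@[np.cos(y),np.sin(y)],d@[-np.sin(y),np.cos(y)])
E
```

```text
time: 29.9
tool_pos: [560.7, -167.3, -20.5]
tcp_rot: [-3.135, 0.016, 1.622]
contact_force: [1.4, 0.2, 0.7]
grip_width: 69.2
time: 30.4
tool_pos: [481.1, -328.6, 122.1]
tcp_rot: [-3.139, 0.018, 1.624]
contact_force: [0.8, -1.1, 0.7]
grip_width: 69.1
stand (array([555.73811588,  68.62770246,   1.62149234]), np.float64(0.2629111834357927), [np.float64(0.03), np.float64(-0.0)])
was (array([555.65630709,  68.92733859,   1.62192414]), np.float64(0.32159682591164085), [np.float64(-0.02), np.float64(0.05)])
board (array([557.67956764,  28.83948104,   1.62448855]), np.float64(0.5117649015462604), [np.float64(0.74), np.float64(-0.76), np.float64(0.01)])
board in stand -39.835484517926425 0.07728269572263939
```

View pics/top12c.png

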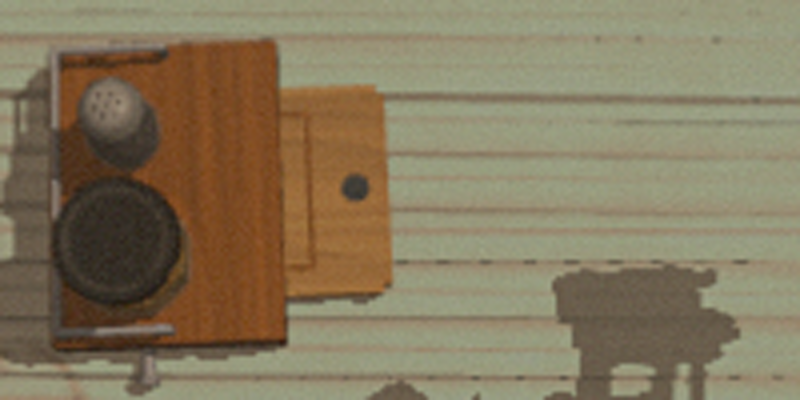

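View pics/side12c.png

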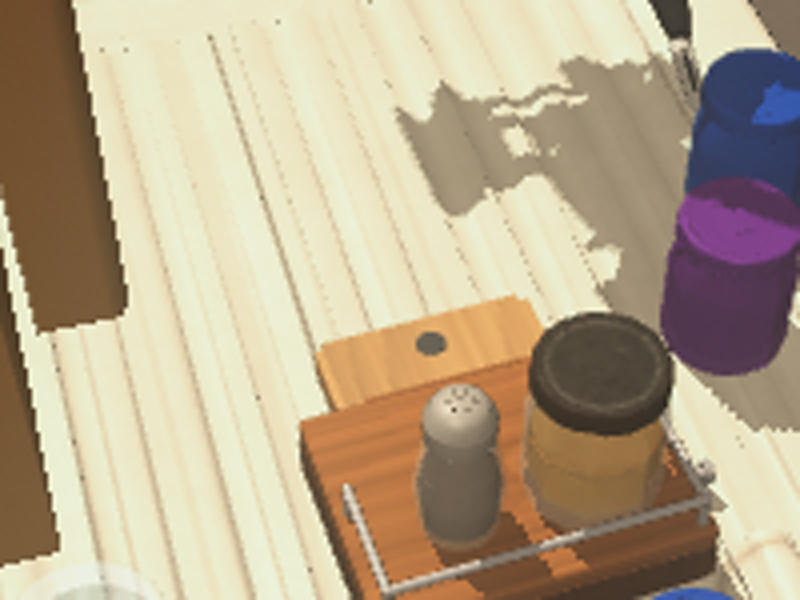

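```bash
python3 - <<'E'
from plant import bot
print(bot.close_job())
E
```

```text
the job is handed in; nothing more can be done
None
```

The board is in the slot against the stop, and the catch appears to have snapped into its nick. I handed the job in at about 30.5 s of the 64 s allowed.

**What I did:** I squared the board up to the slot by pushing its near side with the two open fingers. Then I pushed it in by its tail and backed the arm well clear.

**Last checks**
- **Catch:** the push force was 7–8 N while the catch rode the board's side, then dropped to about 1.3 N as it snapped in. I never read the catch value itself. This rests on the force drop, on the board's depth and on the button looking as it did at the start.
- **Stop:** after that the board met a hard stop. A push of 12.6 N, just over the 12 N said to take the board past the catch, moved it no further.
- **Depth:** the top camera puts the board about 110 mm into the slot and centred to 0.1 mm. The button's position had pointed to a stop at about 111 mm.
- **Stand and jars:** the stand moved less than 0.5 mm, and the honey jar and salt shaker are still upright. Nothing came near the tumbler, but I only glimpsed it at the edge of the last zoomed picture and did not measure it again.

**What disagreed**
- **Fingertip height:** the fingertips sit about 26 mm higher than the reported tool position. My first two tries at a side push passed over the board without touching it, so I worked about 26 mm lower.
- **Side camera:** it read about 4 mm off from the top camera in x. The robot's own contact agreed with the top camera, so I used that one.

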